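Clean the foot of the green-capped optical cell and hold it in the photometer beam

ROBOT

A 6-joint arm with a two-finger parallel gripper is mounted at the origin on the work surface. World frame = base frame: x ahead of the robot, y to its left, z up, the work surface at z = 0. Lengths are in mm, angles in rad, forces in N, time in s.
With the tool pointing down it reaches from about 350 to 775 mm from the base axis. Payload 7.3 kg.
Tool frame: the origin (TCP) lies midway between the tips of the shut fingers; the grasp point (between the pads) lies 19 mm behind it; x points along the fingers, y is the direction in which the jaws open and shut, and the axes are right-handed (so a half turn about x gives the same grasp; the last joint's range is limited). The gripper opens to 92 mm and grips with 3 to 60 N. Pads are 19 mm wide; open, the fingers measure 130 mm over their backs; the gripper's body (75 mm by 190 mm) begins 47 mm behind the grasp point.
Start: joints at [0.957, 0.342, 1.524, -0, 1.275, -0.146], TCP at [236.724, 468.622, 226.741] pointing down, gripper open.
Joint ranges: [-2.53, 2.53], [-0.77, 2.02], [0.04, 2.7], [-1, 4.14], [0.28, 2.66], [-3.11, 3.11]. Speed limits (rad/s): [2.57, 2.57, 3.14, 3.14, 3.14, 3.14].

INTERFACE

Orientations are given as [roll, pitch, yaw] about the fixed x, y, z axes, in that order (R = Rz(yaw) Ry(pitch) Rx(roll)).
In Python, from plant import get_obs, capture, close_job gives the robot as it stands. The module is installed in compiled form; this text tells all that it offers.
- The arm moves only by the tool send_rows, never from a script. Its argument "moves" is a list of rows, each a list of 4 numbers: the shift along the tool's x, y, z in mm, then the turn about the tool's x in degrees. In form: [[tx, ty, tz, yaw], ...]. A call has 1 to 8 rows; each row shifts and turns the commanded pose from where the row before left it, along the tool's axes as they then stand; what a row does not reach is not made up. A row lasts 1/8 s, in which the tool goes at most 62.5 mm and 10.7 degrees, less where a joint would pass 70% of its speed; a pose out of reach is approached as far as the arm can. A call with a gripper value outside its range is refused whole. "hand" is the opening, from 0 (shut) to 1 (fully open), set as the call begins (left out, the last holds). The fingers move at their own pace and stop on an object; the grip force is fixed at half the most. Time passes only in rows, so rows that do not move let the fingers close. It gives the time, the measured TCP pose, the force and the opening at its end, in the units of the state.
- get_obs(): the state, without advancing time (a new reading comes with each control period).
- capture(name): name is "scene" or "top" or "wrist"; returns a dict with "image" (384x512x3 uint8, red, green, blue), "K" (3x3 intrinsics, pixels), "dist" ([k1, k2, p1, p2, k3] as OpenCV has them; the pictures are not rectified), "position" and "attitude" of the camera in the world; the wrist camera has in their place "mount" (4x4, takes a point from camera to tool coordinates, whose origin is the TCP and whose axes are the tool frame's). Camera axes: x right, y down, z forward; pixel columns grow to the right and rows downward; lengths in mm; the calibration is good to about 2 mm. A picture is of the moment at which its call begins: read the wrist's pose just before it. There is no depth.
- close_job(): hands the job in, once; it reports no verdict.
The state is a dict: "time": time; "joint_positions": joint angles; "dq": joint speeds; "tau": joint torques, N m; "tool_pos": TCP position; "tcp_rot": TCP orientation; "contact_force": force on the tool from outside, world axes, zero at the start; "moment": the same for the moment, N m; "grip_width": finger opening in mm.
Only numpy, scipy, OpenCV 4.12 (cv2) and the standard library are available. Lean on these libraries where they do the work, as an engineer would, in place of code of your own. Each camera call takes 0.05 s, during which the arm holds its last target. There are 200 camera calls.

TASK

Take the green-capped optical cell out of the rack, gripping it by its two white frosted faces and never touching the clear ones, and draw its foot slowly along the sprung cleaning bar from the middle of the blue end to the middle of the white end, pressed down lightly all the way so that the bar gives but never reaches its stop. Then hold it upright and still in mid-air between the photometer's two heads, its window centred in the beam and its clear faces square to the beam, and finish while still holding it there. Do not disturb the other cells or the pot, and do not touch the photometer, with the cell or otherwise.

Things in the scene. Friction and masses are not known exactly. Their poses are not given: they have to be found in the camera images.
- cell_mid (a point): centre of the sealed glass cell with the green cap, 34 mm above its underside; cell 22 (x) by 30 (y) by 68 mm tall (z). The two faces across its y axis (30 mm apart, 20 mm wide) are white frosted: grip these only. The faces across x are clear. Half a turn about z changes nothing. It stands in a rack pocket with 1.5 mm play each side, its underside 12 mm above the work surface
- cell_window (a point): centre of the same cell's window, where the beam must pass: on the cell's axis, 24 mm above its underside (10 mm below cell_mid); axes as the cell's
- cell_foot (a point): centre of the same cell's underside; axes as the cell's
- cell: the same cell, 80 g give or take 30 %; origin at the centre of its underside. Grey foot plate from 0 to 4 mm, frosted and clear faces from 4 to 58 mm, green cap (21 x 26 mm) from 58 to 68 mm up
- cell_frost: the two white frosted faces of the green-capped cell, where it must be gripped; origin at the centre of the cell's underside
- cell_clear: the two clear faces of the green-capped cell (not to be touched by the fingers); origin at the centre of the cell's underside
- cell_b_mid (a point): centre of a like cell with a black cap, in another pocket of the rack; leave alone
- cell_c_mid (a point): centre of a like cell with a white cap, in another pocket of the rack; leave alone
- rack: fixed black rack block, 190 (x) by 70 (y) by 20 mm high, origin at the centre of its underside on the work surface; three pockets 8 mm deep in a row along its x axis, 60 mm apart; the cells stand with their x axes along the rack's x axis
- wiper: fixed dark steel base plate of the cleaning bar, 160 (x) by 56 (y) by 6 mm, with the sprung bar above it; origin at the centre of its underside on the work surface
- bar_top (a point): centre of the cleaning bar's top face at rest, 34 mm above the work surface (does not follow the bar down). Bar 140 mm long (x), 40 mm wide (y); its ends, from 34 to 70 mm either side of the middle, are blue towards -x (middle of that end at x = -52 mm) and white towards +x (middle at +52 mm); black rubber between
- pad (a joint): how far the cleaning bar is pressed down, m: 0 at rest, 0.010 at its stop. It starts to give at about 1 N and needs 0.8 N more for each mm
- photometer: fixed photometer: grey base plate 230 (x) by 70 (y) by 10 mm, origin at the centre of its underside on the work surface; on two posts a black finned lamp head (-x) and an aluminium detector head (+x), cylinders along x of up to 45 mm diameter, 89 mm of free gap between them, their axis 100 mm above the work surface
- beam_mid (a point): middle of the light beam, half-way between the two heads, 100 mm above the work surface; x runs along the beam (lamp to detector), z up; the beam is 6 mm across, drawn as a thin red line
- pot_mid (a point): centre of a small white pot with a red lid, 44 mm across, 45 mm high; leave alone
Mind the look-alikes: they are no part of the job. Several things look just like the wiper: the one meant starts farthest to the robot's left.

How it is judged (in metres and radians):
On the way, in this order (a step that is already met when the one before it is completed fails the run):
1. the held cell's foot is pressed on the blue end of the bar (x of cell_foot in the frame of bar_top between -0.068 and -0.038 m and y of cell_foot in the frame of bar_top between -0.016 and 0.016 m and contact force between cell and wiper above 0.8 N and angle between cell's own z axis and vertical below 0.25 rad and contact force between the fingers and cell_frost above 2 N), for 0.05 s.
2. still pressed, a third of the way along (x of cell_foot in the frame of bar_top between -0.03 and -0.012 m and y of cell_foot in the frame of bar_top between -0.016 and 0.016 m and contact force between cell and wiper above 0.8 N and angle between cell's own z axis and vertical below 0.25 rad and contact force between the fingers and cell_frost above 2 N), for 0.05 s.
3. still pressed, at the middle of the bar (x of cell_foot in the frame of bar_top between -0.009 and 0.009 m and y of cell_foot in the frame of bar_top between -0.016 and 0.016 m and contact force between cell and wiper above 0.8 N and angle between cell's own z axis and vertical below 0.25 rad and contact force between the fingers and cell_frost above 2 N), for 0.05 s.
4. still pressed, two thirds of the way along (x of cell_foot in the frame of bar_top between 0.012 and 0.03 m and y of cell_foot in the frame of bar_top between -0.016 and 0.016 m and contact force between cell and wiper above 0.8 N and angle between cell's own z axis and vertical below 0.25 rad and contact force between the fingers and cell_frost above 2 N), for 0.05 s.
5. still pressed, on the white end of the bar (x of cell_foot in the frame of bar_top between 0.038 and 0.068 m and y of cell_foot in the frame of bar_top between -0.016 and 0.016 m and contact force between cell and wiper above 0.8 N and angle between cell's own z axis and vertical below 0.25 rad and contact force between the fingers and cell_frost above 2 N), for 0.05 s.
At the end, for the whole second after the job is handed in: Green-capped cell held by its frosted faces (over 2 N), still, clear of the photometer; window centre within 7 mm of the beam axis sideways and in height and 18 mm of the gap's middle along it; clear faces square to the beam and cell upright within 0.15 rad (x of cell_window in the frame of beam_mid between -0.018 and 0.018 m and y of cell_window in the frame of beam_mid between -0.007 and 0.007 m and z of cell_window in the frame of beam_mid between -0.007 and 0.007 m and angle between the x axis of cell and the x axis of beam_mid, either way round below 0.15 rad and angle between cell's own z axis and vertical below 0.15 rad and contact force between the fingers and cell_frost above 2 N and contact force between cell and photometer below 0.05 N and linear speed of cell below 0.02 m/s); the arm keeps its last pose, push and grip.
It fails at once if the fingers touch a clear face of the green-capped cell (over 0.5 N) (contact force between the fingers and cell_clear above 0.5 N).
It fails at once if the cleaning bar is driven to its stop (over 9.5 mm) (value of joint pad above 0.0095 m).
It fails at once if the photometer is touched (over 1 N) (contact force between photometer and anything else above 1 N).
It fails at once if the green-capped cell is tipped over (over 0.6 rad) (angle between cell's own z axis and vertical above 0.6 rad).
It fails at once if another cell or the pot is moved more than 12 mm (distance of any of cell_b_mid, cell_c_mid, pot_mid from where it was at the start of the episode above 0.012 m).
It also fails if it takes over 56 s, if anything falls off the work surface, if the arm or the gripper's body presses on something with over 40 N, if the wrist force passes 120 N, or if a joint passes its speed limit or range.

## Working session

There is one attempt and no reset: what is moved stays moved. The work goes in short steps, Python scripts to look and compute and a tool call to move; the robot and the scene stay as the last step left them, time stands still between calls to the robot, and variables do not carry over. Pictures are saved under pics/ and viewed, about 8 in all and at most 12, crops included, and the job is handed in when it is done.

Besides the shell and the picture viewer there is one more tool, called after ">>>" by a JSON object that holds its "fn" and its "kwargs". send_rows: Moves the arm, as the interface text tells. Its arguments: {"type":"object","properties":{"moves":{"type":"array","items":{"type":"array","items":{"type":"number"}}},"hand":{"type":"number"}},"required":["moves"]}

```bash
mkdir -p pics
python3 - <<'E'
from plant import get_obs,capture
import cv2,json,pickle
print(get_obs())
for n in ("scene","top"):
    c=capture(n); cv2.imwrite(f"pics/{n}0.png",c["image"][:,:,::-1]); pickle.dump(c,open(n+".pkl","wb"))
    print(n,c["K"],c["dist"],c["position"],c["attitude"])
E
```

```text
{'time': 0.0, 'joint_positions': array([ 9.56968922e-01,  3.42713215e-01,  1.52499784e+00, -4.45146588e-08,
        1.27537263e+00, -1.46002357e-01]), 'dq': array([-0.00096219, -0.00025597,  0.00197772, -0.00032981, -0.00148988,
        0.00020032]), 'tau': array([ 2.64350012e-03, -4.31240666e+01, -2.44222730e+01,  7.18633225e-02,
        5.56501374e-02, -1.46854982e-04]), 'tool_pos': array([236.50064842, 468.27626192, 226.05658017]), 'tcp_rot': array([-1.71677014,  1.5693053 , -2.18459517]), 'contact_force': array([ 0.41629133, -0.34305949, -0.24751396]), 'moment': array([ 0.00585128, -0.00700927, -0.00962492]), 'grip_width': 91.43251016304251}
scene [[481.98238613   0.         253.79552886]
 [  0.         481.98238613 190.00166381]
 [  0.           0.           1.        ]] [-0.12504447  0.          0.          0.          0.        ] [1214.80890221  122.86874051 1095.43178746] [-2.54515583e+00 -2.21759131e-03  1.78335989e+00]
top [[429.23222032   0.         251.88374064]
 [  0.         429.23222032 187.14586114]
 [  0.           0.           1.        ]] [0.01390201 0.         0.         0.         0.        ] [353.51501074  -6.69760402 949.46826505] [-2.93233460e+00 -2.30267759e-03 -1.65490271e+00]
```

View pics/scene0.png

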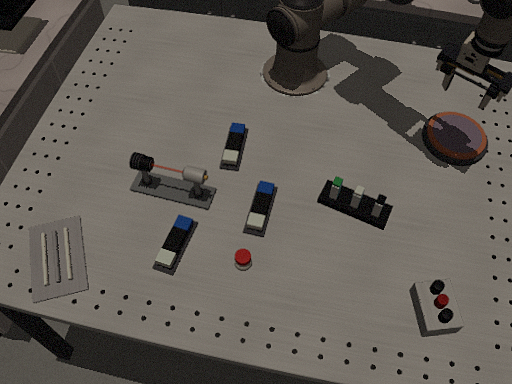

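View pics/top0.png

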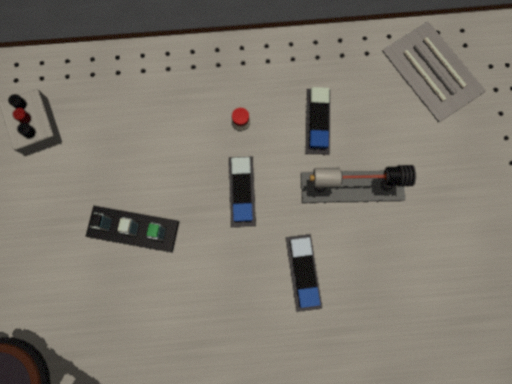

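Scene: the green cap is at scene (337,183), top (156,231). Its look-alikes are the white cap at top (127,226) and the black cap at (100,221). The wipers are at top (242,190), (305,272) and (318,120). Left in the top view should be world +y, so the wiper at (242,190) is the candidate. I'll compute coordinates and check it in a crop.

```bash
cat > h.py <<'E'
import numpy as np,cv2
from scipy.spatial.transform import Rotation as R
def pose(c,o=None):
    if "mount" in c:
        T=np.eye(4);T[:3,:3]=R.from_euler("xyz",o["tcp_rot"]).as_matrix();T[:3,3]=o["tool_pos"]
        T=T@np.array(c["mount"]);return T[:3,:3],T[:3,3]
    return R.from_euler("xyz",c["attitude"]).as_matrix(),np.array(c["position"])
def p2w(c,uv,z,o=None):
    Rm,t=pose(c,o);uv=np.array(uv,float).reshape(-1,1,2)
    n=cv2.undistortPoints(uv,np.array(c["K"]),np.array(c["dist"])).reshape(-1,2)
    d=np.c_[n,np.ones(len(n))]@Rm.T
    return t+d*((z-t[2])/d[:,2])[:,None]
def w2p(c,P,o=None):
    Rm,t=pose(c,o);P=np.array(P,float).reshape(-1,3)
    return cv2.projectPoints(((P-t)@Rm).reshape(-1,1,3),np.zeros(3),np.zeros(3),np.array(c["K"]),np.array(c["dist"]))[0].reshape(-1,2)
def blobs(c,lo,hi,amin=30):
    h=cv2.cvtColor(np.ascontiguousarray(c["image"]),cv2.COLOR_RGB2HSV);m=cv2.inRange(h,np.array(lo),np.array(hi))
    n,l,s,ce=cv2.connectedComponentsWithStats(m)
    return [(ce[i],s[i,4],cv2.minAreaRect(np.argwhere(l==i)[:,::-1].astype(np.float32))) for i in range(1,n) if s[i,4]>=amin]
E
python3 - <<'E'
from h import *;import pickle
c=pickle.load(open("top.pkl","rb"))
for nm,lo,hi,z in (("green",(45,80,50),(85,255,255),80),("blue",(100,120,50),(130,255,255),34),("red",(0,150,80),(8,255,255),45)):
    for b in blobs(c,lo,hi,15): print(nm,b[0].round(1),b[1],p2w(c,b[0],z).round(0))
print("caps W,K",p2w(c,[[125,226],[99,220]],80).round(0))
print("white ends",p2w(c,[[241,165],[302,247],[320,95]],34).round(0))
print("photometer base corners(10)",p2w(c,[[302,173],[403,171],[404,201],[302,203]],10).round(0))
print("heads axis: det lens, lamp face",p2w(c,[[341,177],[386,175]],100).round(0))
cv2.imwrite("pics/crop0.png",cv2.resize(c["image"][80:320,70:430,::-1],None,fx=2.2,fy=2.2,interpolation=cv2.INTER_CUBIC))
E
```

```text
green [152.6 230. ] 145 [[466. 184.  80.]]
blue [318.7 138. ] 310 [[ 646. -183.   34.]]
blue [242.1 211.5] 328 [[495.   0.  34.]]
blue [308.2 296.7] 366 [[ 307. -122.   34.]]
red [ 18.6 113.3] 91 [[755. 478.  45.]]
red [240.1 116. ] 221 [[709. -12.  45.]]
caps W,K [[479. 239.  80.]
 [495. 291.  80.]]
white ends [[ 599.   -5.   34.]
 [ 409. -120.   34.]
 [ 748. -198.   34.]]
photometer base corners(10) [[ 575. -141.   10.]
 [ 561. -368.   10.]
 [ 493. -360.   10.]
 [ 507. -133.   10.]]
heads axis: det lens, lamp face [[ 539. -206.  100.]
 [ 535. -298.  100.]]
```

View pics/crop0.png

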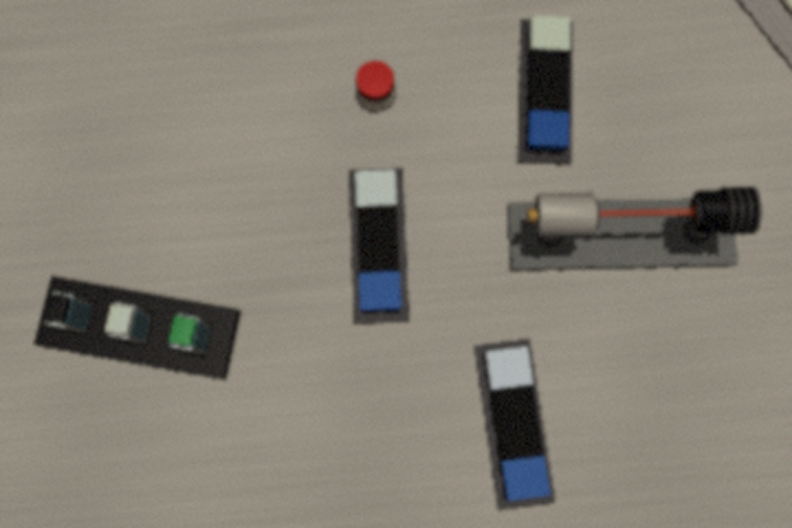

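The crop confirms it: the green-capped cell is at the photometer end of the rack, crop (188,332), and the left-most wiper is at crop (378,245), world y≈0. Next I work out the move to above the cell.

```bash
cat >> h.py <<'E'
def plan(o,target,jaw=None):
    "turn deg about tool x, then shift (tool axes after turn); jaw = wanted world angle of tool y, deg (mod 180)"
    M=R.from_euler("xyz",o["tcp_rot"]).as_matrix();a=np.degrees(np.arctan2(M[1,1],M[0,1]));turn=0
    if jaw is not None:
        dy=(jaw-a+90)%180-90; turn=-dy
    M2=M@R.from_euler("x",turn,degrees=True).as_matrix()
    print("jaw now",a.round(2),"turn",round(turn,2),"shift",(M2.T@(np.array(target)-o["tool_pos"])).round(1),"tilt",M[:,0].round(3))
E
python3 - <<'E'
from h import *;from plant import get_obs,capture
o=get_obs();plan(o,[430,184,210],-15.2);c=capture("wrist");print(c["K"],np.array(c["mount"]).round(3))
E
```

```text
jaw now 63.2 turn 78.4 shift [ 16.3 261.3 223.6] tilt [-0.001 -0.001 -1.   ]
[[332.66718132   0.         255.66196039]
 [  0.         332.66718132 192.60318647]
 [  0.           0.           1.        ]] [[ 0.0000e+00 -2.6000e-01  9.6600e-01 -1.5776e+02]
 [ 1.0000e+00  1.0000e-03  0.0000e+00  2.0200e-01]
 [-1.0000e-03  9.6600e-01  2.6000e-01 -6.9602e+01]
 [ 0.0000e+00  0.0000e+00  0.0000e+00  1.0000e+00]]
```

>>> {"fn": "send_rows", "kwargs": {"moves": [[0, 0, 0, 9.8], [0, 0, 0, 9.8], [0, 0, 0, 9.8], [0, 0, 0, 9.8], [0, 0, 0, 9.8], [0, 0, 0, 9.8], [0, 0, 0, 9.8], [0, 0, 0, 9.8]], "hand": 1}}

```text
time: 1.15
tool_pos: [236.6, 468.5, 226.4]
tcp_rot: [-0.359, 1.57, -2.201]
contact_force: [0.4, -0.5, -0.0]
grip_width: 91.7
```

>>> {"fn": "send_rows", "kwargs": {"moves": [[2, 37, 26.8, 0], [2, 37, 26.8, 0], [2, 37, 26.8, 0], [2, 37, 26.8, 0], [2, 37, 26.8, 0], [2, 37, 26.8, 0], [2, 37, 26.8, 0], [2, 37, 26.8, 0]]}}

```text
time: 2.15
tool_pos: [466.8, 182.8, 210.5]
tcp_rot: [-1.646, 1.571, 2.801]
contact_force: [0.3, 1.1, 0.2]
grip_width: 91.9
```

>>> {"fn": "send_rows", "kwargs": {"moves": [[0, 0, 0, 0], [0, 0, 0, 0], [0, 0, 0, 0]]}}

```text
time: 2.52
tool_pos: [465.4, 185.0, 210.7]
tcp_rot: [-1.994, 1.57, 2.454]
contact_force: [-0.7, 0.3, -0.5]
grip_width: 91.5
```

Run:
```python
from h import *;from plant import get_obs,capture
import pickle
o=get_obs();c=capture("wrist");pickle.dump((o,c),open("w1.pkl","wb"));plan(o,[466,184,210],-15.2)
print(o["time"],o["tool_pos"],o["contact_force"])
for b in blobs(c,(45,80,40),(85,255,255),40): print(b[0],b[1],b[2],p2w(c,b[0],80,o).round(1),p2w(c,cv2.boxPoints(b[2]),80,o).round(1))
cv2.imwrite("pics/w1.png",c["image"][:,:,::-1])
```

```text
jaw now -15.12 turn 0.08 shift [0.7 0.8 0.8] tilt [-0.  0. -1.]
2.525 [465.42927225 184.99603367 210.74910735] [-0.72704935  0.25131176 -0.50310479]
[256.27014218 182.85781991] 633 ((256.5, 182.5), (23.0, 27.0), 90.0) [[466.4 186.1  80. ]] [[457.9 199.5  80. ]
 [480.9 193.3  80. ]
 [475.6 172.9  80. ]
 [452.2 179.2  80. ]]
```

View pics/w1.png

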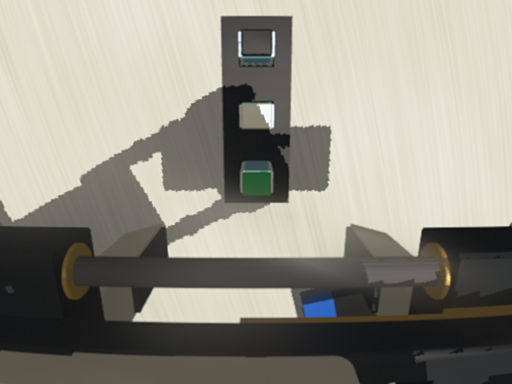

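The wrist view shows the green cap at (256,182), with white at (256,115) and black at (256,45) in line with the rack. The jaws are square to the frosted faces and about 1 mm off, so I descend and grip.

>>> {"fn": "send_rows", "kwargs": {"moves": [[20, 0.7, -1.3, 0], [20, 0, 0, 0], [20, 0, 0, 0], [20, 0, 0, 0], [20, 0, 0, 0], [20, 0, 0, 0], [20, 0, 0, 0], [10, 0, 0, 0]]}}

```text
time: 3.58
tool_pos: [466.4, 185.8, 60.0]
tcp_rot: [-1.185, 1.57, -3.02]
contact_force: [0.7, -0.7, 0.0]
grip_width: 91.8
```

>>> {"fn": "send_rows", "kwargs": {"moves": [[10, 0, 0, 0], [10, 0, 0, 0], [5, 0, 0, 0], [3, 0, 0, 0], [0, 0, 0, 0], [0, 0, 0, 0]]}}

```text
time: 4.32
tool_pos: [467.4, 185.2, 33.0]
tcp_rot: [2.135, 1.57, 0.299]
contact_force: [-0.3, 0.6, 0.1]
grip_width: 91.2
```

>>> {"fn": "send_rows", "kwargs": {"moves": [[0, 0, 0, 0], [0, 0, 0, 0], [0, 0, 0, 0], [0, 0, 0, 0], [0, 0, 0, 0], [0, 0, 0, 0], [0, 0, 0, 0], [0, 0, 0, 0]], "hand": 0.2}}

```text
time: 5.32
tool_pos: [467.1, 185.2, 32.7]
tcp_rot: [-1.792, 1.571, 2.655]
contact_force: [0.1, 0.1, -0.0]
grip_width: 30.1
```

>>> {"fn": "send_rows", "kwargs": {"moves": [[-2, 0, 0, 0], [-8, 0, 0, 0], [-20, 0, 0, 0], [-30, 0, 0, 0], [-40, 0, 0, 0], [-40, 0, 0, 0], [-20, 0, 0, -6], [0, 0, 0, -6.3]], "hand": 0}}

```text
time: 6.32
tool_pos: [468.1, 185.4, 195.3]
tcp_rot: [1.859, 1.566, 0.241]
contact_force: [-0.1, 0.1, -1.2]
grip_width: 30.0
```

Run:
```python
from h import *;from plant import get_obs,capture
o=get_obs();print(o["tool_pos"],o["contact_force"],o["grip_width"]);plan(o,[547,-40,193],-2.8)
```

```text
[468.1223964  185.43221246 195.34970429] [-0.12222614  0.08911897 -1.15316743] 30.014101048711186
jaw now -2.7 turn 0.1 shift [  2.5  89.8 221.3] tilt [ 0.005  0.001 -1.   ]
```

Now above the wiper, offset so that it is in the clear part of the wrist view.

>>> {"fn": "send_rows", "kwargs": {"moves": [[0, 11, 27.5, 0], [0, 11, 27.5, 0], [0, 11, 27.5, 0], [0, 11, 27.5, 0], [0, 11, 27.5, 0], [0, 11, 27.5, 0], [0, 11, 27.5, 0], [0, 11, 27.5, 0]]}}

```text
time: 7.32
tool_pos: [544.1, -39.9, 193.3]
tcp_rot: [1.673, 1.57, 0.051]
contact_force: [0.1, 0.3, -0.6]
grip_width: 30.2
```

>>> {"fn": "send_rows", "kwargs": {"moves": [[0, 0, 0, 0], [0, 0, 0, 0], [0, 0, 0, 0]]}}

```text
time: 7.7
tool_pos: [543.6, -38.1, 192.9]
tcp_rot: [3.026, 1.571, 1.406]
contact_force: [-0.4, -0.3, 0.0]
grip_width: 29.7
```

Run:
```python
from h import *;from plant import get_obs,capture
import pickle
o=get_obs();c=capture("wrist");pickle.dump((o,c),open("w2.pkl","wb"));plan(o,[547,-40,193],-2.8)
print(o["time"],o["tool_pos"],o["contact_force"],o["grip_width"])
for b in blobs(c,(100,120,40),(130,255,255),60): print(b[0],b[1],b[2],p2w(c,b[0],34,o).round(1),p2w(c,cv2.boxPoints(b[2]),34,o).round(1))
cv2.imwrite("pics/w2.png",c["image"][:,:,::-1])
```

```text
jaw now -2.85 turn -0.05 shift [-0.1  3.5  1.7] tilt [ 0.  0. -1.]
7.7 [543.6134534  -38.09103084 192.93911886] [-0.40732294 -0.27067808  0.03325306] 29.722923895389094
[202.41230769 139.73292308] 1625 ((202.0, 140.0), (42.0, 38.0), 90.0) [[495.   1.  34.]] [[478.4  21.4  34. ]
 [514.1  19.4  34. ]
 [511.2 -20.3  34. ]
 [474.4 -18.4  34. ]]
[ 40.63076923 250.43461538] 260 ((40.0, 250.5), (9.0, 30.0), 90.0) [[ 306.8 -106.9   34. ]] [[ 289.3 -101.3   34. ]
 [ 325.  -102.2   34. ]
 [ 322.5 -112.7   34. ]
 [ 286.4 -112.    34. ]]
```

View pics/w2.png

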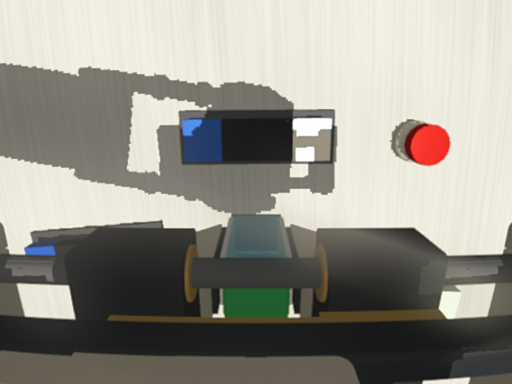

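The bar's blue end spans (183–222,119–162) and is centred at world (495,1). The white end is at (312,140), about (599,−4). The cell is held upright and centred in the fingers.

Run:
```python
from h import *;from plant import get_obs
plan(get_obs(),[495,1,64],-2.8)
```

```text
jaw now -2.84 turn -0.04 shift [128.9 -50.5 -36.6] tilt [ 0.  0. -1.]
```

>>> {"fn": "send_rows", "kwargs": {"moves": [[0, -17, -12, 0], [10, -17, -12, 0], [25, -16.5, -12.6, 0], [30, 0, 0, 0], [30, 0, 0, 0], [20, 0, 0, 0], [9, 0, 0, 0], [5, 0, 0, 0]]}}

```text
time: 8.75
tool_pos: [495.5, 0.4, 63.8]
tcp_rot: [1.809, 1.57, 0.188]
contact_force: [-0.1, -0.1, -0.6]
grip_width: 29.9
```

>>> {"fn": "send_rows", "kwargs": {"moves": [[0, 0, 0, 0], [0, 0, 0, 0], [0, 0, 0, 0], [2, 0, 0, 0], [2, 0, 0, 0], [0, 0, 0, 0], [0, 0, 0, 0]]}}

```text
time: 9.62
tool_pos: [495.3, 0.1, 59.7]
tcp_rot: [-2.277, 1.571, 2.384]
contact_force: [-0.4, -0.7, -0.2]
grip_width: 30.0
```

Run:
```python
from h import *;from plant import get_obs
o=get_obs();print(o["contact_force"]);plan(o,[495,1,54.7],-2.8);print(o["tool_pos"])
```

```text
[-0.41634625 -0.74364832 -0.24472178]
jaw now -2.9 turn -0.1 shift [ 5.  -0.4 -0.9] tilt [-0.  0. -1.]
[4.95312843e+02 1.16492168e-01 5.96702728e+01]
```

>>> {"fn": "send_rows", "kwargs": {"moves": [[2, 0, 0, 0], [1, 0, 0, 0], [1, 0, 0, 0], [1, 0, 0, 0], [0, 0, 0, 0], [0, 0, 0, 0]]}}

```text
time: 10.38
tool_pos: [495.3, 0.1, 54.7]
tcp_rot: [2.995, 1.571, 1.373]
contact_force: [0.1, 0.2, -0.7]
grip_width: 29.9
```

>>> {"fn": "send_rows", "kwargs": {"moves": [[1, 0, 0, 0], [1, 0, 0, 0], [1, 0, 0, 0], [0, 0, 0, 0], [0, 0, 0, 0]]}}

```text
time: 11.0
tool_pos: [495.3, 0.1, 51.8]
tcp_rot: [2.336, 1.571, 0.715]
contact_force: [-0.9, 0.6, 2.2]
grip_width: 30.0
```

Contact is about 3 N (roughly 2.5 mm of give). I press 1 mm more and draw slowly.

>>> {"fn": "send_rows", "kwargs": {"moves": [[0.5, 0, 0, 0], [0.5, 0, 0, 0], [0, 0, 0, 0], [0, 1, 0, 0], [0, 2, 0, 0], [0, 3, 0, 0], [0, 3, 0, 0], [0, 3, 0, 0]]}}

```text
time: 12.0
tool_pos: [507.6, -0.5, 50.7]
tcp_rot: [-3.07, 1.571, 1.592]
contact_force: [-1.9, 0.8, 3.0]
grip_width: 29.7
```

>>> {"fn": "send_rows", "kwargs": {"moves": [[0, 3, 0, 0], [0, 3, 0, 0], [0, 3, 0, 0], [0, 3, 0, 0], [0, 3, 0, 0], [0, 3, 0, 0], [0, 3, 0, 0], [0, 3, 0, 0]]}}

```text
time: 13.0
tool_pos: [531.5, -1.7, 50.7]
tcp_rot: [2.673, 1.571, 1.052]
contact_force: [-2.2, 0.1, 3.1]
grip_width: 29.8
```

>>> {"fn": "send_rows", "kwargs": {"moves": [[0, 3, 0, 0], [0, 3, 0, 0], [0, 3, 0, 0], [0, 3, 0, 0], [0, 3, 0, 0], [0, 3, 0, 0], [0, 3, 0, 0], [0, 3, 0, 0]]}}

```text
time: 14.0
tool_pos: [555.5, -2.9, 50.7]
tcp_rot: [2.033, 1.571, 0.411]
contact_force: [-4.2, 0.7, 3.6]
grip_width: 29.7
```

>>> {"fn": "send_rows", "kwargs": {"moves": [[0, 3, 0, 0], [0, 3, 0, 0], [0, 3, 0, 0], [0, 3, 0, 0], [0, 3, 0, 0], [0, 3, 0, 0], [0, 3, 0, 0], [0, 3, 0, 0]]}}

```text
time: 15.0
tool_pos: [579.4, -4.1, 50.7]
tcp_rot: [3.016, 1.571, 1.395]
contact_force: [-3.1, 0.6, 3.2]
grip_width: 29.7
```

>>> {"fn": "send_rows", "kwargs": {"moves": [[0, 3, 0, 0], [0, 3, 0, 0], [0, 3, 0, 0], [0, 3, 0, 0], [0, 3, 0, 0], [0, 3, 0, 0], [0, 1, 0, 0], [0, 0, 0, 0]]}}

```text
time: 16.0
tool_pos: [598.5, -5.1, 50.8]
tcp_rot: [1.625, 1.57, 0.004]
contact_force: [-1.8, -0.2, 3.6]
grip_width: 29.8
```

>>> {"fn": "send_rows", "kwargs": {"moves": [[0, 0, 0, 0], [0, 0, 0, 0]]}}

```text
time: 16.25
tool_pos: [598.4, -5.1, 50.9]
tcp_rot: [1.64, 1.57, 0.018]
contact_force: [-1.1, 0.9, 3.9]
grip_width: 29.4
```

Run:
```python
from h import *;from plant import get_obs
o=get_obs();print(o["contact_force"]);plan(o,[535,-290,220],-3);print(o["tool_pos"])
```

```text
[-1.12649209  0.91267627  3.92510544]
jaw now -2.91 turn 0.09 shift [-169.2  -48.3  287.8] tilt [ 0.001  0.    -1.   ]
[598.43253918  -5.13127383  50.85942081]
```

>>> {"fn": "send_rows", "kwargs": {"moves": [[-5, 0, 0, 0], [-15, 0, 0, 0], [-25, 0, 0, 0], [-30, 0, 0, 0], [-35, 0, 0, 0], [-35, 0, 0, 0], [-24, 0, 0, 0], [0, 0, 0, 0]]}}

```text
time: 17.25
tool_pos: [599.2, -5.2, 222.4]
tcp_rot: [1.506, 1.565, -0.116]
contact_force: [0.3, -0.1, -0.7]
grip_width: 29.9
```

>>> {"fn": "send_rows", "kwargs": {"moves": [[0, -6, 36, 0], [0, -6, 36, 0], [0, -6, 36, 0], [0, -6, 36, 0], [0, -6, 36, 0], [0, -6, 36, 0], [0, -6, 36, 0], [0, -6, 36, 0]]}}

```text
time: 18.25
tool_pos: [534.8, -291.1, 218.3]
tcp_rot: [-2.222, 1.568, 2.44]
contact_force: [0.4, 0.6, -0.5]
grip_width: 29.9
```

>>> {"fn": "send_rows", "kwargs": {"moves": [[0, 0, 0, 0], [0, 0, 0, 0], [0, 0, 0, 0]]}}

```text
time: 18.62
tool_pos: [535.8, -289.2, 219.4]
tcp_rot: [-2.527, 1.57, 2.136]
contact_force: [0.9, -0.2, -1.1]
grip_width: 30.1
```

Run:
```python
from h import *;from plant import get_obs,capture
import pickle
o=get_obs();c=capture("wrist");pickle.dump((o,c),open("w3.pkl","wb"));plan(o,[535,-290,220],-3)
print(o["time"],o["tool_pos"],o["contact_force"],o["grip_width"])
cv2.imwrite("pics/w3.png",c["image"][:,:,::-1])
```

```text
jaw now -2.83 turn 0.17 shift [-0.6 -0.8  0.9] tilt [-0.     0.001 -1.   ]
18.625 [ 535.82753144 -289.17792755  219.35281306] [ 0.94634327 -0.1635099  -1.06521412] 30.133582454054988
```

View pics/w3.png

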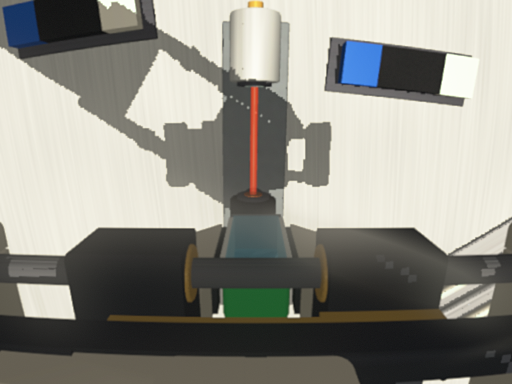

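The beam is clearly visible from (255,86) at the detector face to (253,196) at the lamp.

Run:
```python
from h import *;import pickle
from plant import get_obs
o,c=pickle.load(open("w3.pkl","rb"))
h=cv2.cvtColor(np.ascontiguousarray(c["image"]),cv2.COLOR_RGB2HSV)
m=cv2.inRange(h,np.array((0,120,80)),np.array((10,255,255)))|cv2.inRange(h,np.array((172,120,80)),np.array((180,255,255)))
p=np.argwhere(m)[:,::-1];p=p[(abs(p[:,0]-254)<12)&(p[:,1]>60)&(p[:,1]<205)]
vx,vy,x,y=cv2.fitLine(p.astype(np.float32),cv2.DIST_HUBER,0,.01,.01).ravel()
r=np.array([p[:,1].min(),p[:,1].max()]);uv=np.c_[x+(r-y)*vx/vy,r]
W=p2w(c,uv,100,o);d=W[0]-W[1];print(uv.round(1),W.round(1),np.degrees(np.arctan2(d[1],d[0])),np.linalg.norm(d))
t=pickle.load(open("top.pkl","rb"));print("top view check",w2p(t,W).round(1))
mid=W.mean(0);print(mid);plan(get_obs(),[mid[0],mid[1],96.7],np.degrees(np.arctan2(d[1],d[0]))-90)
```

```text
[[254.1  87. ]
 [252.8 195. ]] [[ 538.7 -206.1  100. ]
 [ 533.1 -295.8  100. ]] 86.41759154294067 89.82106981348966
top view check [[341.  177.1]
 [385.2 176.2]]
[ 535.91909274 -250.96867657  100.        ]
jaw now -2.83 turn 0.75 shift [122.9  -2.3 -38.1] tilt [-0.  0. -1.]
```

>>> {"fn": "send_rows", "kwargs": {"moves": [[0, -1, -10, 0.7], [0, -1, -14, 0], [0, 0, -14, 0], [15, 0, 0, 0], [20, 0, 0, 0], [20, 0, 0, 0], [20, 0, 0, 0], [15, 0, 0, 0]]}}

```text
time: 19.68
tool_pos: [535.4, -252.1, 127.8]
tcp_rot: [-2.036, 1.569, 2.614]
contact_force: [-0.2, 0.5, -0.1]
grip_width: 29.6
```

Run:
```python
from h import *;from plant import get_obs
plan(get_obs(),[535.9,-251,96.7],-3.58)
```

```text
jaw now -3.61 turn -0.03 shift [31.1  0.5 -1.1] tilt [-0.002  0.001 -1.   ]
```

>>> {"fn": "send_rows", "kwargs": {"moves": [[10, 0.5, 0, 0], [10, 0, 0, 0], [6, 0, 0, 0], [3, 0, 0, 0], [0.5, 0, 0, 0], [0, 0, 0, 0], [0, 0, 0, 0], [0, 0, 0, 0]]}}

```text
time: 20.68
tool_pos: [536.5, -252.3, 100.4]
tcp_rot: [1.396, 1.57, -0.238]
contact_force: [-0.3, -0.4, -1.6]
grip_width: 29.9
```

Run:
```python
from h import *;from plant import get_obs,capture
o=get_obs();plan(o,[535.9,-251,96.7],-3.58);print(o["tool_pos"])
c=capture("scene");im=cv2.resize(c["image"][110:230,90:250,::-1],None,fx=4,fy=4,interpolation=cv2.INTER_CUBIC)
for z in (76,100,144):
    q=w2p(c,[535.9,-251,z])[0];q=((q-[90,110])*4).astype(int);print(z,q);cv2.drawMarker(im,tuple(map(int,q)),(255,0,255),cv2.MARKER_CROSS,10)
cv2.imwrite("pics/s3.png",im)
```

```text
jaw now -3.6 turn -0.02 shift [ 3.7 -0.7 -1.3] tilt [ 0. -0. -1.]
[ 536.5174135  -252.30758272  100.39345437]
76 [313 256]
100 [307 234]
144 [297 192]
```

View pics/s3.png

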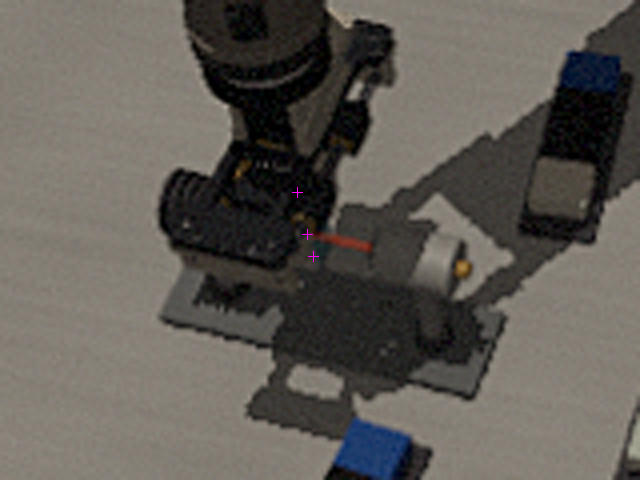

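>>> {"fn": "send_rows", "kwargs": {"moves": [[2, -0.7, -1.3, 0], [1.8, 0, 0, 0], [0, 0, 0, 0], [0, 0, 0, 0], [0, 0, 0, 0], [0, 0, 0, 0], [0, 0, 0, 0], [0, 0, 0, 0]]}}

```text
time: 21.72
tool_pos: [535.8, -250.9, 96.4]
tcp_rot: [1.968, 1.571, 0.335]
contact_force: [-0.3, 0.2, -0.8]
grip_width: 29.5
```

Run:
```python
from h import *;from plant import get_obs,capture
o=get_obs();plan(o,[535.9,-251,96.7],-3.58);print(o["tool_pos"],o["contact_force"],o["grip_width"],abs(o["dq"]).max())
c=capture("wrist");cv2.imwrite("pics/w4.png",c["image"][:,:,::-1])
```

```text
jaw now -3.6 turn -0.02 shift [-0.3  0.1  0.1] tilt [ 0.  0. -1.]
[ 535.83706876 -250.94574086   96.43018932] [-0.33716147  0.15500948 -0.77317018] 29.50862729318726 0.0016677749260583235
```

View pics/w4.png

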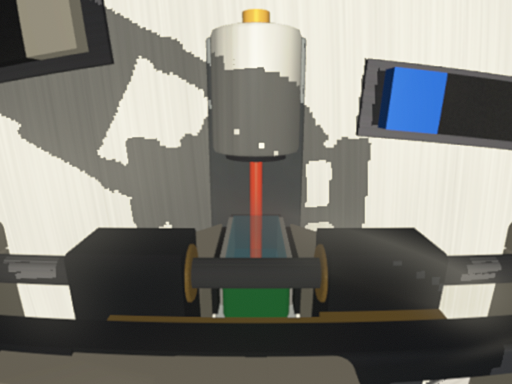

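The beam at column 256 runs straight into the middle of the cell (columns 228–290). The cell sits in the fingers as it did before the wipe, and it is still.

```bash
python3 -c "
from plant import close_job
print(close_job())"
```

```text
the job is handed in; nothing more can be done
None
```

I gripped the green-capped cell by its frosted faces and lifted it out of the rack. I then drew its foot along the left-most wiper from blue to white and left it held in the photometer beam. The job was handed in at about 22 s of the 56 s allowed; no verdict was reported.

- **Wipe:** the pull covered about 103 mm. The measured upward force was 3–4 N the whole way. That is about 3–4 mm of give, well short of the 10 mm stop.
- **Hold:** the tool was within 0.3 mm of the target pose, upright, and turned to within 0.02° of the measured beam direction. The arm was still, the grip measured 29.5 mm, and the only outside force was about the cell's weight.
- **Last views:** the final wrist picture shows the beam entering the middle of the cell, with the cell seated in the fingers as it was before the wipe. In the scene view the gripper hid the cell, so it did not check the window height. That height rests on the grasp offset, which the first contact with the bar had confirmed to about 0.5 mm.
- **Not checked:** I took no later picture of the other two cells or the pot, but no unexpected force showed in any reading.

No check failed or disagreed.

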